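Vent the blue vessel and restart the stirrer

TASK

Vent the blue-capped reaction vessel: with a fingertip, press its blue cap gently all the way down, hold it there for about a second and let it come back up. Then press the green key on the control pod fully down to restart the stirrer, and draw the hand clear. Press no other cap or key, and do not lift, shift or tip any vessel, tube or other thing on the bench.

Things in the scene. Friction and masses are not known exactly. Their poses are not given: they have to be found in the camera images.
- block: Fixed white square reaction block (240 x 240 mm, top face 120 mm above the bench) on a magnetic stirrer base (250 x 250 mm). Eight round wells 42 mm wide and 40 mm deep lie on a circle of 85 mm radius; four hold vessels, two hold glass tubes, two are empty. A pale disc in the middle. Origin: centre of its underside.
- vessel_blue: Loose white plastic reaction vessel, 38 mm across, about 0.25 kg, standing 1 mm slack in a well, with a small side outlet along its own x (reaches 32 mm from its axis, below the cap). Carries the blue vent cap. Origin: centre of its foot, 40 mm under the block's top face; z up; 129 mm tall to the top of the cap.
- vent_blue_top (a point): Centre of the flat top of the blue vent cap (disc 28 mm across, 14 mm high), about 209 mm above the bench when not pressed; it moves down with the cap.
- vent_blue (a joint): How far the blue vent cap is pressed: 0 up, 0.008 m fully down. Its spring starts to yield at 1.5 N, takes 5.5 N fully down and lifts the cap again when let go.
- vessel_red: Loose white plastic reaction vessel, 38 mm across, about 0.25 kg, standing 1 mm slack in a well, with a small side outlet along its own x (reaches 32 mm from its axis, below the cap). Carries the red vent cap. Origin: centre of its foot, 40 mm under the block's top face; z up; 129 mm tall to the top of the cap.
- vent_red_top (a point): Centre of the flat top of the red vent cap (disc 28 mm across, 14 mm high), about 209 mm above the bench when not pressed; it moves down with the cap.
- vent_red (a joint): How far the red vent cap is pressed: 0 up, 0.008 m fully down. Its spring starts to yield at 1.5 N, takes 5.5 N fully down and lifts the cap again when let go.
- vessel_yellow: Loose white plastic reaction vessel, 38 mm across, about 0.25 kg, standing 1 mm slack in a well, with a small side outlet along its own x (reaches 32 mm from its axis, below the cap). Carries the yellow vent cap. Origin: centre of its foot, 40 mm under the block's top face; z up; 129 mm tall to the top of the cap.
- vent_yellow_top (a point): Centre of the flat top of the yellow vent cap (disc 28 mm across, 14 mm high), about 209 mm above the bench when not pressed; it moves down with the cap.
- vent_yellow (a joint): How far the yellow vent cap is pressed: 0 up, 0.008 m fully down. Its spring starts to yield at 1.5 N, takes 5.5 N fully down and lifts the cap again when let go.
- vessel_black: Loose white plastic reaction vessel, 38 mm across, about 0.25 kg, standing 1 mm slack in a well, with a small side outlet along its own x (reaches 32 mm from its axis, below the cap). Carries the black vent cap. Origin: centre of its foot, 40 mm under the block's top face; z up; 129 mm tall to the top of the cap.
- vent_black_top (a point): Centre of the flat top of the black vent cap (disc 28 mm across, 14 mm high), about 209 mm above the bench when not pressed; it moves down with the cap.
- vent_black (a joint): How far the black vent cap is pressed: 0 up, 0.008 m fully down. Its spring starts to yield at 1.5 N, takes 5.5 N fully down and lifts the cap again when let go.
- tube_a: Loose open glass tube, 38 mm across, 75 mm tall, standing in a well, its rim 35 mm above the block's top face. Origin: centre of its foot.
- tube_b: Loose open glass tube, 38 mm across, 75 mm tall, standing in a well, its rim 35 mm above the block's top face. Origin: centre of its foot.
- key_green_top (a point): Centre of the top of the green round push key, 28 mm across, in a black round housing (44 mm across, its rim 10 mm below the key's top), one of three keys 65 mm apart, in varying order, in a row on the fixed grey control pod (210 x 85 mm, 40 mm high); about 62 mm above the bench when not pressed; it moves down with the key.
- key_green (a joint): How far the green key is pressed: 0 up, 0.006 m fully down. Fully down takes 4.5 N; it springs back when let go.
- key_orange_top (a point): Centre of the top of the orange round push key, 28 mm across, in a black round housing (44 mm across, its rim 10 mm below the key's top), one of three keys 65 mm apart, in varying order, in a row on the fixed grey control pod (210 x 85 mm, 40 mm high); about 62 mm above the bench when not pressed; it moves down with the key.
- key_orange (a joint): How far the orange key is pressed: 0 up, 0.006 m fully down. Fully down takes 4.5 N; it springs back when let go.
- key_white_top (a point): Centre of the top of the white round push key, 28 mm across, in a black round housing (44 mm across, its rim 10 mm below the key's top), one of three keys 65 mm apart, in varying order, in a row on the fixed grey control pod (210 x 85 mm, 40 mm high); about 62 mm above the bench when not pressed; it moves down with the key.
- key_white (a joint): How far the white key is pressed: 0 up, 0.006 m fully down. Fully down takes 4.5 N; it springs back when let go.
- jar: Loose amber glass jar, 60 mm across, 85 mm tall, beyond the control pod. Origin: centre of its underside.
- beaker: Loose glass beaker, 68 mm across, 90 mm tall, left of the block. Origin: centre of its underside.
- spatula: Loose steel spatula, 190 mm long, lying on the bench right of the control pod. Origin: under its middle.
Not all that is in view belongs to the job. What is shaped like the vessel_blue but brown is not meant.

How it is judged:
By the outcome, as a careful person would: the job done as asked, in the order asked, and still so for the second after the job is handed in, with the robot touching nothing.
It also fails if it takes over 45 s, if anything falls off the work surface, if the arm or the gripper's body presses on something with over 40 N, if the wrist force passes 120 N, or if a joint passes its speed limit or range.

ROBOT

A 7-joint arm with a two-finger parallel gripper is mounted at the origin on the work surface. World frame = base frame: x ahead of the robot, y to its left, z up, the work surface at z = 0. Lengths are in mm, angles in rad, forces in N, time in s.
With the tool pointing down it reaches from about 400 to 875 mm from the base axis. Payload 19.3 kg.
Tool frame: the origin (TCP) lies at the very end of the fingers, on their centre line; the grasp point (between the pads) lies 19 mm behind it (grip_point_offset is the z of the grasp point in the tool frame, in mm); z points along the fingers, y is the line along which they close (so a half turn about z gives the same grasp; the last joint's range is limited). The gripper opens to 85 mm and grips with 20 to 120 N. Pads are 22 mm wide; open, the fingers measure 114 mm over their backs; the gripper's body (76 mm by 85 mm) begins 54 mm behind the grasp point. The pads swing forward as they close: fully open they stand 13 mm farther back than shut.
Start: joints at [1.162, 0.521, -0.036, 1.599, 0.021, 1.021, -0.113], TCP at [207.694, -589.472, 231.291] pointing down, gripper open.
Joint ranges: [-2.91, 2.91], [-0.3, 2.13], [-1.5, 1.42], [0.17, 2.43], [-1.26, 4.41], [0.16, 1.93], [-2.52, 2.52]. Speed limits (rad/s): [1.89, 1.89, 2.39, 2.39, 3.01, 3.01, 3.01].

INTERFACE

Orientations are given as a 3x3 rotation matrix whose columns are the frame's x, y, z axes.
In Python, from workcell import movep, movel, goto_joints, open_gripper, clamp, wait, inverse_kinematics, read_state, camera, PlanningError, finish_job, grip_point_offset gives the robot as it stands. Calls block until the motion is done:
- movep(position, orientation): joint-space move of the TCP to a pose.
- movel(position, frame=None, max_speed=150, guard=None): straight line of the TCP; frame=None keeps the orientation; max_speed is the mean speed in mm/s. With guard (N) it stops when the force on the tool has changed by that much, and returns True; else False.
- goto_joints(angles): joint-space move.
- open_gripper() and clamp(): open the fingers fully, or close them until they stop; the grip force is fixed at half the most.
- wait(seconds).
- inverse_kinematics(position, orientation): joint angles nearest the present ones, or None.
- read_state(): the state.
- camera(name): name is "scene" or "top"; returns a dict with "image" (480x640x3 uint8, blue, green, red), "range_z" (480x640 float32, mm along the optical axis (not along the pixel's ray), 0 where there is no reading), "fx", "fy", "cx", "cy" (pixels), "cam_to_world" (4x4, takes a point from camera to world coordinates). Camera axes: x right, y up, looking along -z (the intrinsics and any distortion apply to the point x, -y, -z); pixel columns grow to the right and rows downward; lengths in mm; the calibration is good to about 2 mm. A picture is of the moment at which its call begins.
A pose or a line that the arm cannot do raises PlanningError and nothing moves.
- finish_job(): hands the job in; it is judged then, once.
The state is a dict: "time": time; "qpos": joint angles; "qvel": joint speeds; "joint_efforts": joint torques, N m; "eef_pos": TCP position; "tool_rot": TCP orientation; "ft_force": force on the tool from outside, world axes, zero at the start; "torque": the same for the moment, N m; "finger_gap": finger opening in mm; "gripper_force": force on a finger pad.
Only numpy, scipy, OpenCV 4.12 (cv2) and the standard library are available. Lean on these libraries where they do the work, as an engineer would, in place of code of your own. Each camera call takes 0.05 s, during which the arm holds its last target. There are 200 camera calls.

## Working session

There is one attempt and no reset: what is moved stays moved. The work goes in short steps, each a Python script; the robot and the scene stay as the last script left them, time stands still between calls to the robot, and variables do not carry over. Pictures are saved under pics/ and viewed, at most 10 in all, crops included, and the job is handed in when it is done.

```bash
mkdir -p pics && cat > h.py <<'E'
import numpy as np, cv2
from workcell import *
def w(c,u,v,z=None):
    T=np.array(c["cam_to_world"]); r=c["range_z"] if z is None else z
    d=np.median(r[v-1:v+2,u-1:u+2]) if z is None else z
    p=np.array([(u-c["cx"])/c["fx"]*d,-(v-c["cy"])/c["fy"]*d,-d,1])
    return (T@p)[:3]
E
python3 - <<'E'
from h import *
import pickle
for n in("scene","top"):
    c=camera(n); cv2.imwrite(f"pics/{n}0.png",c["image"]); pickle.dump(c,open(n+".pkl","wb"))
    print(n,[k for k in c],np.array(c["cam_to_world"]).round(2).tolist(),c["fx"],c["cx"],c["cy"])
print(read_state()["time"])
E
```

```text
scene ['image', 'range_z', 'fx', 'fy', 'cx', 'cy', 'cam_to_world'] [[0.82, -0.46, 0.35, 1039.61], [0.58, 0.64, -0.51, -683.44], [0.01, 0.62, 0.79, 1210.17], [0.0, 0.0, 0.0, 1.0]] 615.6010246534423 315.9145390737414 242.25707779540318
top ['image', 'range_z', 'fx', 'fy', 'cx', 'cy', 'cam_to_world'] [[-0.02, 0.99, -0.13, 397.55], [-1.0, -0.03, -0.01, -6.13], [-0.02, 0.13, 0.99, 1593.76], [0.0, 0.0, 0.0, 1.0]] 525.7789727582273 322.21341356311046 233.02414013441918
0.1
```

View pics/scene0.png

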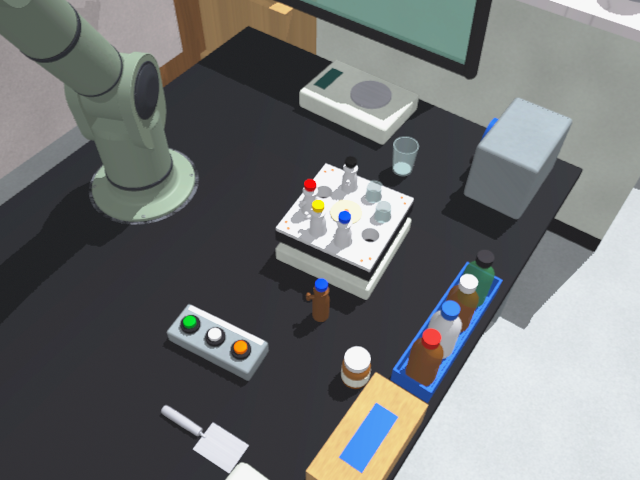

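View pics/top0.png

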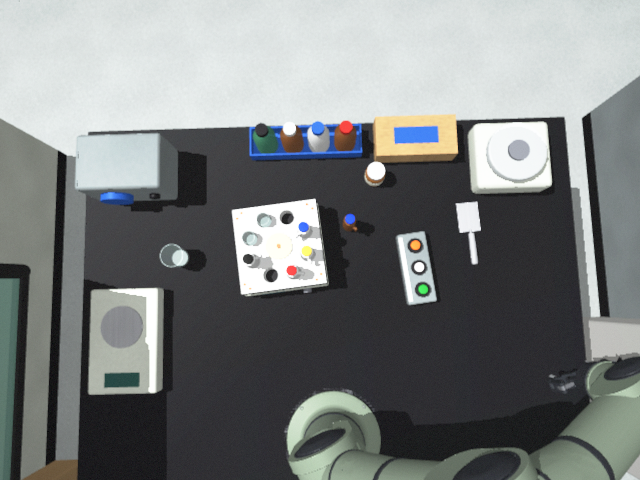

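The pictures show the block at about (280,247) in top. Blue caps:
- **White vessel in the block:** top (303,228), scene (344,217).
- **Brown vessel standing on the bench:** top (350,219), scene (321,285).
- **Bottle in the tray:** top (318,129).

The first fits, because it is a white vessel in a well. The green key is at top (423,289), scene (190,323). I'll confirm with a crop and measure.

```bash
python3 - <<'E'
from h import *
import pickle
C={n:pickle.load(open(n+".pkl","rb")) for n in("scene","top")}
S=dict(blue=[(344,217),(303,228),(110,125)],green=[(190,323),(423,289),(50,75)],yellow=[(318,206),(307,252),(25,35)],red=[(310,186),(292,271),None],white=[(215,335),(419,267),None],orange=[(241,348),(415,245),None])
for k,(s,t,h) in S.items():
  for n,(u,v) in(("scene",s),("top",t)):
    c=C[n]; T=np.array(c["cam_to_world"]); im=cv2.cvtColor(c["image"],cv2.COLOR_BGR2HSV)
    ref=im[v,u].astype(int)
    P=[];
    for b in range(v-12,v+13):
      for a in range(u-12,u+13):
        q=im[b,a].astype(int); dh=abs(q[0]-ref[0]); dh=min(dh,180-dh)
        d=c["range_z"][b,a]
        if d>0 and (k=="white" or (dh<8 and q[1]>120)) :
          P.append((T@np.array([(a-c["cx"])/c["fx"]*d,-(b-c["cy"])/c["fy"]*d,-d,1]))[:3])
    P=np.array(P); zt=209 if k in("blue","yellow","red") else 62
    m=abs(P[:,2]-zt)<4; Q=P[m]
    if len(Q): print(k,n,len(P),len(Q),"c",Q.mean(0).round(1),"mid",((Q.min(0)+Q.max(0))/2).round(1),"ext",np.ptp(Q,axis=0).round(0), "zmed",np.median(Q[:,2]).round(1))
    else: print(k,n,len(P),P[:,2].round().tolist()[:20])
a=cv2.resize(C["scene"]["image"][150:300,270:400],None,fx=3,fy=3,interpolation=cv2.INTER_CUBIC)
b=cv2.resize(C["top"]["image"][190:310,230:360],None,fx=3,fy=3,interpolation=cv2.INTER_CUBIC)
o=np.zeros((450,780,3),np.uint8);o[:,:390]=a;o[:360,390:]=b
cv2.imwrite("pics/crop1.png",o)
E
```

```text
blue scene 127 90 c [597.2  61.2 208.1] mid [597.7  60.6 208.9] ext [26. 28.  7.] zmed 208.0
blue top 74 59 c [593.6  64.6 208.8] mid [594.2  64.2 209.1] ext [25. 22.  7.] zmed 208.7
green scene 152 102 c [ 425.3 -274.5   61.2] mid [ 426.  -274.4   61.3] ext [26. 26.  7.] zmed 61.3
green top 85 49 c [ 422.1 -270.5   61.3] mid [ 424.6 -271.1   61.9] ext [26. 22.  8.] zmed 60.6
yellow scene 130 85 c [532.4  53.6 207.8] mid [532.7  54.1 208.9] ext [28. 27.  8.] zmed 207.5
yellow top 72 60 c [529.7  56.7 208.3] mid [529.7  56.3 208.9] ext [24. 24.  8.] zmed 208.3
red scene 129 76 c [481.9  94.3 208.1] mid [481.3  94.9 208.7] ext [27. 28.  7.] zmed 208.0
red top 74 65 c [479.4  97.6 208.8] mid [479.2  97.  209.1] ext [21. 24.  8.] zmed 208.8
white scene 622 116 c [ 490.2 -266.8   61.3] mid [ 490.1 -267.4   61.9] ext [27. 27.  8.] zmed 61.3
white top 624 51 c [ 486.2 -262.6   61.5] mid [ 484.1 -262.4   61.6] ext [35. 25.  7.] zmed 61.6
orange scene 143 100 c [ 554.4 -258.5   61.2] mid [ 553.3 -257.3   61.8] ext [27. 27.  8.] zmed 61.0
orange top 67 47 c [ 551.8 -254.1   62.2] mid [ 551.3 -254.4   61.9] ext [23. 23.  8.] zmed 61.9
```

View pics/crop1.png

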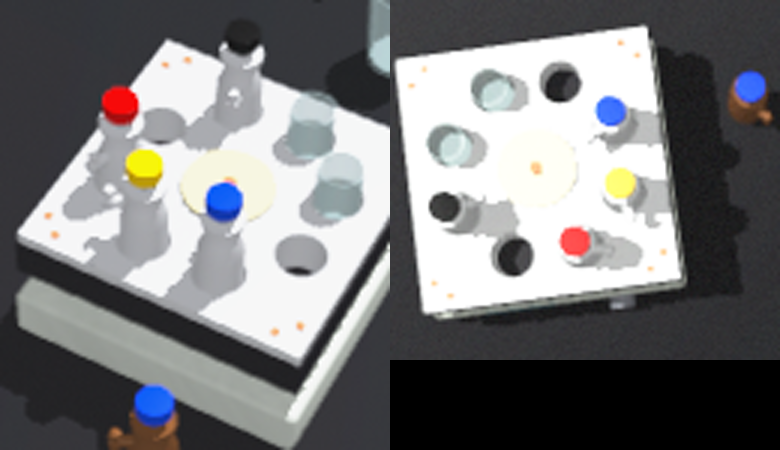

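The crop confirms it: the white vessel with the blue cap is in the block (scene crop (224,203), top crop (610,110)), and the brown lookalike stands apart on the bench. The heights match (209 and 62 mm) and the keys are 65 mm apart. I'll average the two cameras, shut the gripper and approach.

```bash
python3 - <<'E'
from h import *
s=read_state(); print(np.array(s["tool_rot"]).round(3).tolist())
clamp()
R=np.array([[1.,0,0],[0,-1,0],[0,0,-1]])
if np.array(s["tool_rot"])[0,0]<-.3: R=np.diag([-1.,1,-1])
B=np.array([595.5,62.7])
movel([*B,290],R,max_speed=250)
movel([*B,228],max_speed=100)
s=read_state(); print(s["time"],np.array(s["eef_pos"]).round(1),np.array(s["ft_force"]).round(2),s["finger_gap"],np.round(s["qpos"],2))
a=camera("scene")["image"][110:260,260:410]; b=camera("top")["image"][160:310,230:360]
o=np.hstack([cv2.resize(x,None,fx=2.8,fy=2.8,interpolation=cv2.INTER_CUBIC) for x in(a,b)])
cv2.imwrite("pics/above.png",o)
E
```

```text
[[0.943, 0.332, -0.0], [0.332, -0.943, 0.001], [-0.0, -0.001, -1.0]]
4.825 [595.8  62.8 228.5] [0.06 1.21 0.14] 0.03906363185014522 [-0.03  0.49 -0.25  1.67  0.14  1.   -1.9 ]
```

View pics/above.png

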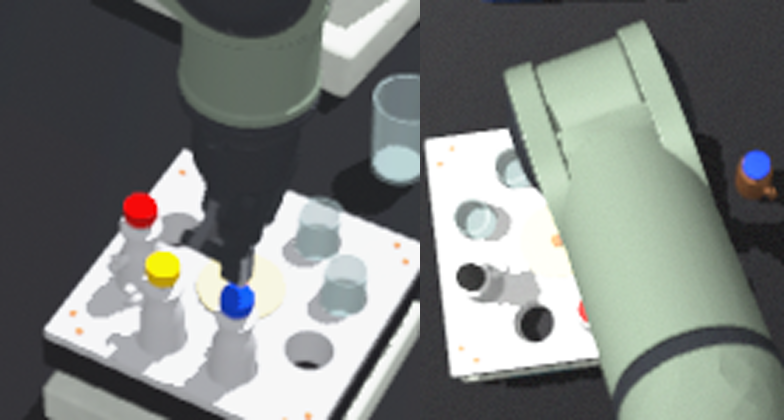

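The shut fingertip (left crop, (240,278)) stands just over the blue cap (237,300), and the yellow and red caps are well clear. Pressing now, slowly and guarded.

```bash
python3 - <<'E'
from h import *
def st(t):
    s=read_state(); print(t,round(s["time"],2),np.array(s["eef_pos"]).round(2),np.array(s["ft_force"]).round(2)); return s
s=st("start"); p=np.array(s["eef_pos"])
B=np.array([595.5,62.7])
movel([*B,212],max_speed=30); s=st("212")
f0=s["ft_force"][2]
hit=movel([*B,200.5],max_speed=12,guard=8); s=st(f"press {hit}")
# creep until the stop is felt
z=s["eef_pos"][2]
while s["ft_force"][2]-f0<7.5 and z>196:
    z-=0.5; movel([*B,z],max_speed=8); s=st("creep")
wait(1.1); st("held")
E
```

```text
start 4.92 [595.85  62.75 228.74] [1.02 0.34 0.15]
212 5.61 [595.53  62.7  211.99] [0.2  0.44 0.54]
press False 6.72 [595.61  62.72 200.65] [-0.82 -0.07  5.27]
creep 6.97 [595.74  62.74 200.56] [-1.83  0.15  7.51]
creep 7.22 [596.    62.8  200.51] [-1.34  0.02 14.44]
held 8.32 [595.97  62.8  200.45] [-0.75 -0.37 13.47]
```

The cap has reached its stop at z≈200.5 and has been held over 1 s. I'll lift straight up, look, and go over the green key.

```bash
python3 - <<'E'
from h import *
B=[595.5,62.7]; G=[424,-272.6]
movel([*B,225],max_speed=25)
movel([*B,270],max_speed=120)
R=np.array([[1.,0,0],[0,-1,0],[0,0,-1]])
movel([*G,270],R,max_speed=200)
movel([*G,80],max_speed=120)
s=read_state(); print(s["time"],np.array(s["eef_pos"]).round(1),np.array(s["ft_force"]).round(2))
c=camera("scene"); a=c["image"][140:400,130:430]
cv2.imwrite("pics/green.png",cv2.resize(a,None,fx=2.3,fy=2.3,interpolation=cv2.INTER_CUBIC))
im=cv2.cvtColor(c["image"],cv2.COLOR_BGR2HSV)
v,u=np.mgrid[200:235,330:360]; v=v.ravel();u=u.ravel()
m=(abs(im[v,u,0].astype(int)-115)<10)&(im[v,u,1]>120); v,u=v[m],u[m]; d=c["range_z"][v,u]
P=(np.array(c["cam_to_world"])@np.array([(u-c["cx"])/c["fx"]*d,-(v-c["cy"])/c["fy"]*d,-d,d*0+1]))[:3].T
Q=P[abs(P[:,2]-209)<4]; print(len(Q),Q.mean(0))
E
```

```text
13.775 [ 424.3 -272.8   80.5] [ 0.24 -0.32  0.04]
93 [597.37940356  61.44928147 207.87548717]
```

View pics/green.png

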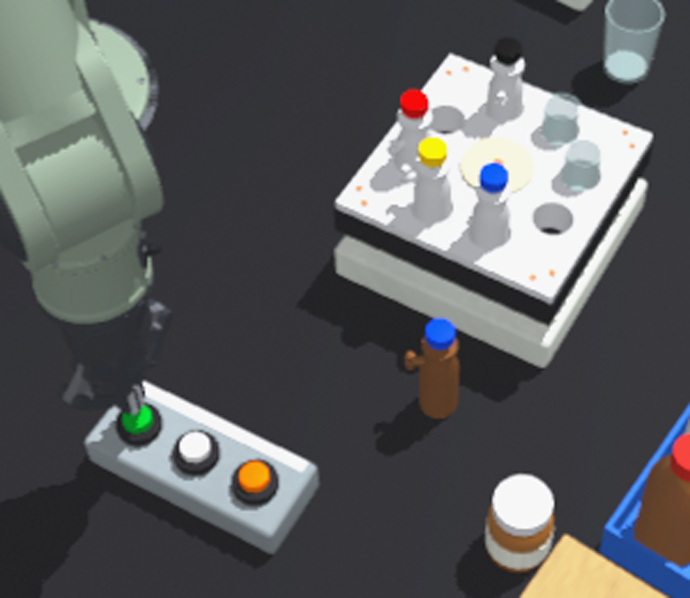

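The blue cap is back up at its old place and height. The tip at (135,405) stands over the green key (137,420). Pressing the key, with the stop expected at z≈56.

```bash
python3 - <<'E'
from h import *
G=[424,-272.6]
def st(t):
    s=read_state(); print(t,round(s["time"],2),np.array(s["eef_pos"]).round(2),np.array(s["ft_force"]).round(2)); return s
movel([*G,65],max_speed=30); s=st("65"); f0=s["ft_force"][2]
hit=movel([*G,55.7],max_speed=12,guard=8); s=st(f"press {hit}")
z=s["eef_pos"][2]
while s["ft_force"][2]-f0<9 and z>53.5:
    z-=0.5; movel([*G,z],max_speed=8); s=st("creep")
wait(0.5); st("held")
movel([*G,80],max_speed=30); movel([*G,220],max_speed=150); movel([340,-450,240],max_speed=180)
wait(.3); s=st("end")
cv2.imwrite("pics/end.png",camera("top")["image"])
E
```

```text
65 14.47 [ 424.   -272.54   64.93] [0.27 0.71 0.74]
press True 15.22 [ 424.13 -272.67   55.98] [-1.44  0.34  9.25]
creep 15.47 [ 424.11 -272.72   55.88] [-2.5   1.09 14.29]
held 15.97 [ 424.15 -272.71   55.91] [-2.01  1.65 14.49]
end 19.57 [ 340.26 -449.69  240.02] [0.3  0.25 0.07]
```

View pics/end.png

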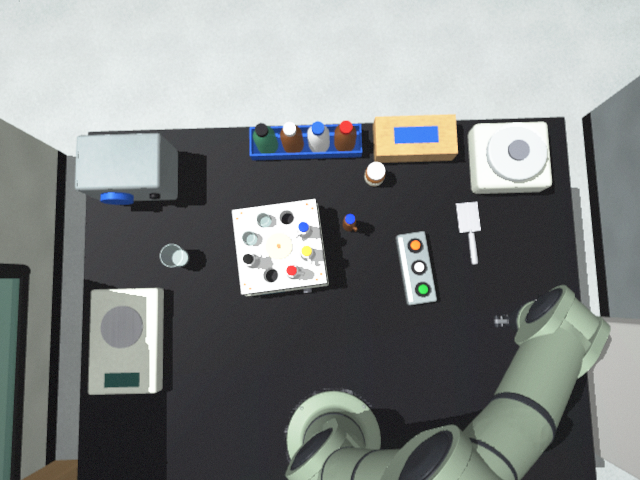

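Everything stands as before: blue cap at (303,228), green key at (423,289), and the hand is clear.

```bash
python3 -c "
from workcell import *
print(finish_job())"
```

```text
the job is handed in; nothing more can be done
None
```

I pressed the blue vent cap fully down, held it for over 1 s and let it come back up. I then pressed the green key fully down and drew the hand clear; nothing else was touched or visibly moved, and the job was handed in at about 20 s.

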